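Seat the ink-cup tray on its dock pin

TASK

Put the steel ink-cup tray on its aluminium dock: take it by its upright grip, lay it over the dock's pin against the back lip, and slide it gently along the lip until its hole finds the pin and it drops down flat on the dock, square to the lip; then let go of it. Do not force the tray down or against the dock, do not drop it from a height, and leave the other things on the table where they are.

Things in the scene. Friction and masses are not known exactly. Their poses are not given: they have to be found in the camera images.
- tray: Loose stainless tray, plate 76 (x) by 120 (y) by 6 mm, 0.25 to 0.45 kg, flat on the table. Origin: centre of its underside, z up. On it an upright grip in the middle, one round through-hole, and four white cups 18 across, rising 10 above the plate, at x, y = (-24, 46), (0, 46), (24, 46), (-24, -46) mm. Its +x long edge (x = 38, nearer the hole) goes to the dock's lip.
- tray_grip (a point): Middle of the tray's grey upright grip, 36 mm above the tray's underside over its centre; axes as the tray. The grip is 30 mm wide (tray x) and 10 mm thick (tray y: the fingers close along tray y); its top is 60 mm above the underside.
- tray_hole (a point): Centre of the tray's 13 mm hole, on the underside, at x = +12, y = -22 mm of the tray; axes as the tray.
- dock: Aluminium dock fixed to the table, 106 (x) by 180 (y) mm, flat deck 18 mm above the table. Origin: on the table under the spot for the tray's centre when the pin stands mid-slot; z up. The seated tray's axes point as the dock's. Forcing the tray on pin or lip with over 40 N before it is down spoils it; 3 to 5 N is plenty.
- dock_lip (a point): Middle of the inner face of the dock's back lip, at deck height, x = 38.5 mm of the dock; axes as the dock. The lip runs along dock y for 180 mm, is 12 mm thick and rises 22 mm above the deck. With the tray's +x edge touching it, hole and pin agree in dock x to 0.5 mm.
- dock_slot (a point): Middle of the dark slot in the deck, on the deck's surface, x = 12, y = -22 mm of the dock; axes as the dock. A rigid steel pin, 10 mm across, chamfered tip, 12 mm tall above the deck, is clamped in it up to 14 mm either way along dock y. Its place along the slot is not measured: it must be seen or felt.
- ink0: Bystander, leave alone: black ink bottle, 34 across, 95 tall mm; origin at the centre of its underside.
- ink1: Bystander, leave alone: amber ink bottle, 34 across, 95 tall mm; origin at the centre of its underside.
- jar: Bystander, leave alone: clear jar with a white lid, 66 across, 55 tall mm; origin at the centre of its underside.
- washbottle: Bystander, leave alone: white squeeze bottle with a blue cap and a spout, 62 across, 130 tall mm; origin at the centre of its underside.
- watercup: Bystander, leave alone: clear plastic cup, 68 across, 70 tall mm; origin at the centre of its underside.
- taperoll: Bystander, leave alone: roll of paper tape lying flat, 84 across, 24 tall mm; origin at the centre of its underside.
- pot: Bystander, leave alone: small white pot, 32 across, 30 tall mm; origin at the centre of its underside.
Not all that is in view belongs to the job. Leave any orange or purple look-alike of the dock alone.

How it is judged:
On the way:
1. the tray is picked up by the robot, off the table (height (world z) of tray above 0.02 m and contact force between the fingers and tray above 0.5 N), for 0.2 s.
At the end, for the whole second after the job is handed in: The tray lies flat on the deck (hole within 2.5 mm of deck height, tilt under 0.03 rad), its hole on the pin (within 17 mm of the slot's middle), its edge along the lip (within 0.06 rad, centre at most 6 mm back from the dock's origin), released and at rest (z of tray_hole in the frame of dock_slot between -0.003 and 0.0025 m and horizontal distance between tray_hole and dock_slot below 0.017 m and angle between tray's own z axis and vertical below 0.03 rad and angle between the x axis of tray and the x axis of dock, either way round below 0.06 rad and x of tray_grip in the frame of dock above -0.006 m and linear speed of tray below 0.01 m/s and contact force between the fingers and tray below 0.01 N); the robot touches nothing.
It fails at once if the tray is forced against dock, lip or pin with more than 40 N while it is not yet down on the deck (contact force between tray and dock above 40 N and z of tray_hole in the frame of dock_slot above 0.003 m).
It fails at once if the tray is let go while more than 20 mm above the deck (height (world z) of tray above 0.04 m and contact force between the fingers and tray below 0.001 N).
It fails at once if another thing on the table is moved more than 25 mm or tipped (distance of any of ink0, ink1, jar, washbottle, watercup, taperoll, pot from where it was at the start of the episode above 0.025 m or angle between any of ink0, ink1, jar, washbottle, watercup, taperoll, pot's own z axis and vertical above 0.5 rad).
It also fails if it takes over 70 s, if anything falls off the work surface, if the arm or the gripper's body presses on something with over 40 N, if the wrist force passes 120 N, or if a joint passes its speed limit or range.

ROBOT

A 6-joint arm with a two-finger parallel gripper is mounted at the origin on the work surface. World frame = base frame: x ahead of the robot, y to its left, z up, the work surface at z = 0. Lengths are in m, angles in rad, forces in N, time in s.
With the tool pointing down it reaches from about 0.15 to 0.775 m from the base axis. Payload 6.1 kg.
Tool frame: the origin (TCP) lies on the centre line of the jaws, within the pads' length; the fingertips stand 25 mm ahead of it and the grasp point (between the pads) lies 6 mm ahead of it; z points along the fingers, y is the line along which they close (so a half turn about z gives the same grasp; the last joint's range is limited). The gripper opens to 85 mm and grips with 20 to 120 N. Pads are 22 mm wide; open, the fingers measure 114 mm over their backs; the gripper's body (76 mm by 85 mm) begins 54 mm behind the grasp point. The pads swing forward as they close: fully open they stand 13 mm farther back than shut.
Start: joints at [-1.231, 0.126, -0.04, 1.405, 0, 1.571], TCP at [0.175, -0.495, 0.256] pointing down, gripper open.
Joint ranges: [-2.72, 2.72], [-0.95, 1.95], [-1.27, 1.35], [-1.78, 2.02], [-1.46, 1.47], [-3.14, 3.14]. Speed limits (rad/s): [2.39, 2.39, 3.01, 3.14, 3.14, 3.14].

INTERFACE

Orientations are given as [roll, pitch, yaw] about the fixed x, y, z axes, in that order (R = Rz(yaw) Ry(pitch) Rx(roll)).
In Python, from station import monitor, vision, ticket gives the robot as it stands. The module is installed in compiled form; this text tells all that it offers.
- The arm moves only by the tool jog_arm, never from a script. Its argument "commands" is a list that holds one entry, the list of rows, each a list of 4 numbers: the shift along the tool's x, y, z in cm, then the turn about the tool's z in rad. In form: [[[dx, dy, dz, turn], ...]]. A call has 1 to 12 rows; each row shifts and turns the commanded pose from where the row before left it, along the tool's axes as they then stand; what a row does not reach is not made up. A row lasts 1/10 s, in which the tool goes at most 50 mm and 8.59 degrees, less where a joint would pass 70% of its speed; a pose out of reach is approached as far as the arm can. A call is refused whole if a number of a shift passes 5 or a number of a turn 0.15, either way. A call with a gripper value outside its range is refused whole. "grip" is the closure, from -1 (fully open) to 1 (shut), so that 0 is half open, set as the call begins (left out, the last holds). The fingers move at their own pace and stop on an object; "force" is the grip in N (left out, the last holds). Time passes only in rows, so rows that do not move let the fingers close. It gives the time, the measured TCP pose, the force, the opening and the grip force at its end, in the units of the state.
- monitor.read_state(): the state, without advancing time (a new reading comes with each control period).
- vision.read_camera(name): name is "side" or "top"; returns a dict with "image" (384x512x3 uint8, red, green, blue), "fovy" (degrees; the focal length in pixels is half the picture's height over the tangent of half this angle, whatever the lens; pixels are square), "cx", "cy" (the principal point, pixels), "world_from_camera" (4x4, takes a point from camera to world coordinates). Camera axes: x right, y down, z forward; pixel columns grow to the right and rows downward; lengths in m; the calibration is good to about 2 mm. A picture is of the moment at which its call begins. There is no depth.
- ticket.finish_job(): hands the job in; it is judged then, once.
The state is a dict: "time": time; "q": joint angles; "joint_vel": joint speeds; "tau": joint torques, N m; "tcp_pos": TCP position; "tcp_rot": TCP orientation; "contact_force": force on the tool from outside, world axes, zero at the start; "torque": the same for the moment, N m; "opening": opening from 0.0 (shut) to 1.0 (fully open); "grip_force": force on a finger pad.
Only numpy, scipy, OpenCV 4.12 (cv2) and the standard library are available. Lean on these libraries where they do the work, as an engineer would, in place of code of your own. Each camera call takes 0.05 s, during which the arm holds its last target. There are 200 camera calls.

## Working session

There is one attempt and no reset: what is moved stays moved. The work goes in short steps, Python scripts to look and compute and a tool call to move; the robot and the scene stay as the last step left them, time stands still between calls to the robot, and variables do not carry over. Pictures are saved under pics/ and viewed, at most 10 in all, crops included, and the job is handed in when it is done.

Besides the shell and the picture viewer there is one more tool, called after ">>>" by a JSON object that holds its "name" and its "arguments". jog_arm: Moves the arm, as the interface text tells. Its arguments: {"type":"object","properties":{"commands":{"type":"array"},"grip":{"type":"number"},"force":{"type":"number"}},"required":["commands"]}

```bash
mkdir -p pics; cat > h.py <<'E'
import numpy as np, cv2
from station import monitor, vision, ticket
def cam(n):
    c=vision.read_camera(n); c['f']=192/np.tan(np.radians(c['fovy'])/2); return c
def ray(c,u,v,z):
    T=c['world_from_camera'];d=T[:3,:3]@np.array([(u-c['cx'])/c['f'],(v-c['cy'])/c['f'],1]);o=T[:3,3]
    return o+d*(z-o[2])/d[2]
def proj(c,p):
    T=c['world_from_camera'];q=T[:3,:3].T@(np.array(p)-T[:3,3]);return c['f']*q[:2]/q[2]+[c['cx'],c['cy']]
def save(c,n,box=None,s=1):
    im=c['image'][:,:,::-1]
    if box: im=im[box[1]:box[3],box[0]:box[2]]
    cv2.imwrite('pics/'+n,cv2.resize(im,None,fx=s,fy=s,interpolation=cv2.INTER_CUBIC))
E
python3 - <<'E'
from h import *
for n in('top','side'):
    c=cam(n);save(c,n+'1.png',s=1.5);print(n,c['f'],c['cx'],c['cy'],c['world_from_camera'].round(3).tolist());np.save(n+'.npy',c,allow_pickle=True)
print(monitor.read_state())
E
```

```text
top 460.64218169089065 253.1954025750266 188.94306798514265 [[0.011, -0.991, 0.132, 0.33], [-1.0, -0.011, 0.004, -0.01], [-0.002, -0.132, -0.991, 1.535], [0.0, 0.0, 0.0, 1.0]]
side 428.30599759182087 249.83559113296013 183.60973126685482 [[-0.795, -0.48, 0.37, 0.079], [-0.606, 0.616, -0.503, 0.54], [0.013, -0.625, -0.781, 0.915], [0.0, 0.0, 0.0, 1.0]]
{'time': 0.1, 'q': array([-1.23098927e+00,  1.26330227e-01, -4.05065900e-02,  1.40541590e+00,
       -5.76771059e-06,  1.57076907e+00]), 'joint_vel': array([ 0.00051907, -0.00202612,  0.00316964,  0.00045194, -0.00017506,
       -0.00151501]), 'tau': array([-6.73437626e-04, -4.36912608e+01,  3.53600979e+01,  1.39365572e-02,
       -6.69299061e-05,  1.51384079e-06]), 'tcp_pos': array([ 0.17487091, -0.49466131,  0.25560098]), 'tcp_rot': array([-3.14013626e+00,  5.72800104e-06,  3.39834325e-01]), 'contact_force': array([-0.46851631, -1.06577868, -0.65681234]), 'torque': array([-0.00075675,  0.01093802,  0.05667573]), 'grip_force': 0.0, 'opening': 0.9981065363796144}
```

View pics/top1.png

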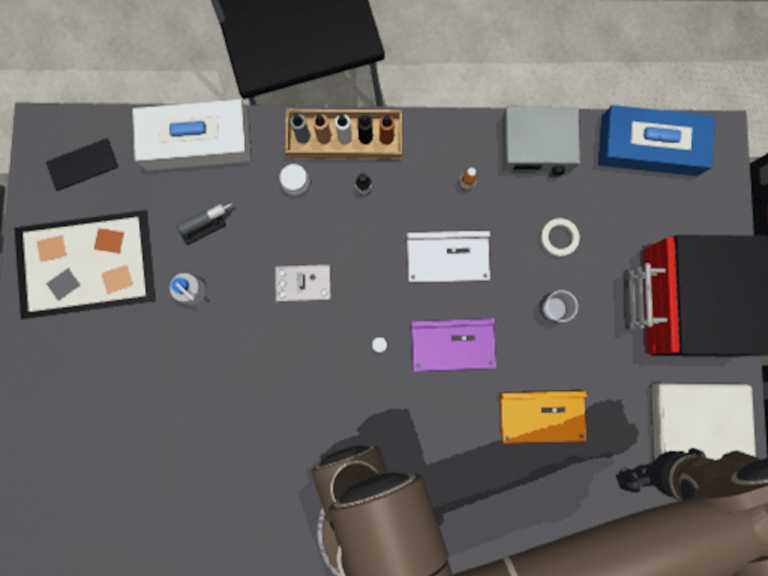

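View pics/side1.png

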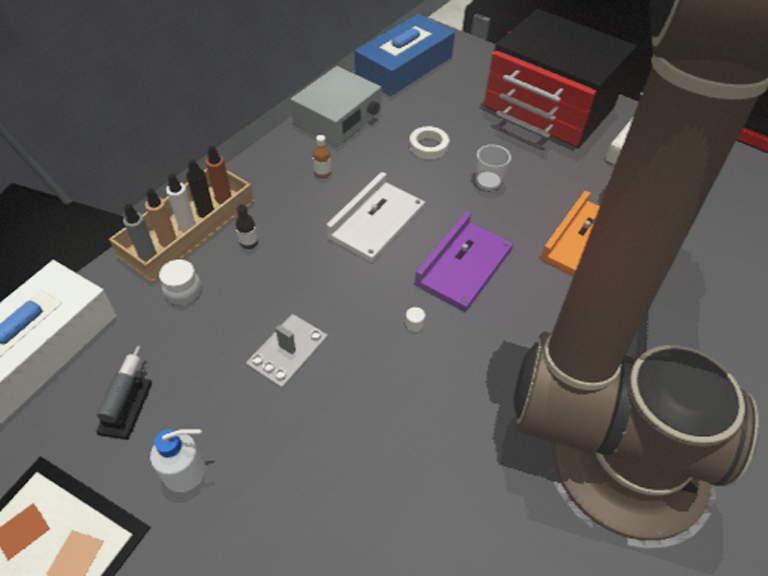

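Top view (1.5x pixels): there are three docks, aluminium at (449,257), purple at (454,345) and orange at (543,417). Only the bare-metal one fits "aluminium", since the other two are the orange and purple look-alikes. The tray is at (302,283), with three cups to the left (+y) and its hole at (312,277). The aluminium dock's lip is on the far (+x) side.

```bash
python3 - <<'E'
from h import *
c=np.load('top.npy',allow_pickle=True).item(); s=np.load('side.npy',allow_pickle=True).item()
a=c['image'][150:210,175:225,::-1]; b=c['image'][145:195,262:334,::-1]
A=cv2.resize(a,(400,480),interpolation=cv2.INTER_CUBIC);B=cv2.resize(b,(390,480*0+271),interpolation=cv2.INTER_CUBIC)
B=cv2.copyMakeBorder(B,0,480-271,0,0,cv2.BORDER_CONSTANT)
cv2.imwrite('pics/crop.png',np.hstack([A,B]))
def quad(c,box,z,thr=110):
    im=c['image'][box[1]:box[3],box[0]:box[2]].astype(int)
    m=((im.min(2)>thr)&(im.max(2)-im.min(2)<40)).astype(np.uint8)
    k=max(cv2.findContours(m,cv2.RETR_EXTERNAL,cv2.CHAIN_APPROX_NONE)[0],key=cv2.contourArea)
    P=np.array([ray(c,u+box[0],v+box[1],z)[:2] for u,v in k[:,0]],np.float32)
    r=cv2.minAreaRect(P*1000);print(cv2.contourArea(k),r); print(cv2.boxPoints(r).round(1).tolist())
print('tray');quad(c,(175,170,230,210),.006)
print('dock');quad(c,(262,145,334,195),.018)
E
```

```text
tray
837.0 ((534.7931518554688, 169.30430603027344), (81.12879943847656, 123.94044494628906), 1.805708646774292)
[[492.29998779296875, 230.0], [496.20001220703125, 106.0999984741211], [577.2999877929688, 108.5999984741211], [573.4000244140625, 232.5]]
dock
1750.0 ((596.0770263671875, -155.0395965576172), (111.75245666503906, 184.6837615966797), 0.6317296028137207)
[[539.2000122070312, -63.29999923706055], [541.2000122070312, -248.0], [653.0, -246.8000030517578], [650.9000244140625, -62.099998474121094]]
```

View pics/crop.png

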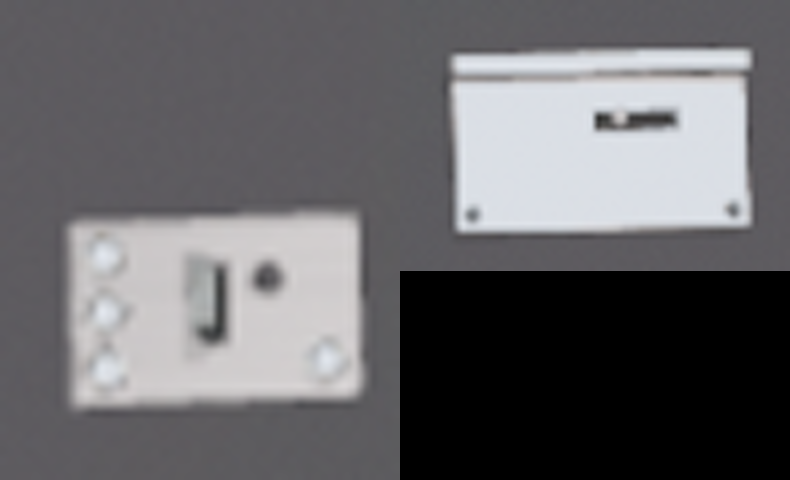

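The crop confirms the tray (hole, grip, four cups, three on the left) and the bare aluminium dock. The slot spans crop x 595–678, and the bright pin tip is at about (622,120), so the pin sits on the +y side of the slot. Next I'll refine this with sub-pixel edges and the side view.

```bash
cat > e.py <<'E'
from h import *
def gray(c): return c['image'].astype(float).mean(2)
def hedge(c,u0,u1,v0,v1,z):
    # strongest vertical-direction gradient in each column -> world line x = a + b*y
    g=gray(c);P=[]
    for u in range(u0,u1):
        d=np.abs(np.diff(g[v0:v1,u]));k=d.argmax();w=d[max(k-1,0):k+2];v=v0+.5+(np.arange(max(k-1,0),max(k-1,0)+len(w))*w).sum()/w.sum()
        P.append(ray(c,u,v,z)[:2])
    P=np.array(P);ym=P[:,1].mean();b=np.polyfit(P[:,1]-ym,P[:,0],1);r=np.polyval(b,P[:,1]-ym)-P[:,0];g=np.abs(r)<.002
    b=np.polyfit(P[g,1]-ym,P[g,0],1);return b[1].round(4),ym.round(4),b[0].round(4),g.sum()
def vedge(c,u0,u1,v0,v1,z):
    g=gray(c);P=[]
    for v in range(v0,v1):
        d=np.abs(np.diff(g[v,u0:u1]));k=d.argmax();w=d[max(k-1,0):k+2];u=u0+.5+(np.arange(max(k-1,0),max(k-1,0)+len(w))*w).sum()/w.sum()
        P.append(ray(c,u,v,z)[:2])
    return np.median(np.array(P),0).round(4)
E
python3 - <<'E'
from e import *
c=np.load('top.npy',allow_pickle=True).item(); s=np.load('side.npy',allow_pickle=True).item()
# crop->px: tray /8 +175,150 ; dock /5.417 +262,145
print('tray back',hedge(c,187,217,173,181,.006));print('tray front',hedge(c,187,217,196,204,.006))
print('tray L',vedge(c,180,187,181,197,.006),'R',vedge(c,217,223,181,196,.006))
print('dock front',hedge(c,275,327,184,192,.018));print('lip back top',hedge(c,274,328,150,157,.040))
print('dock L',vedge(c,267,276,163,184,.018),'R',vedge(c,395-65,395-62+4,163,184,.018))
def blob(c,box,f):
    im=c['image'][box[1]:box[3],box[0]:box[2]].astype(int).mean(2);w=f(im);v,u=np.mgrid[box[1]:box[3],box[0]:box[2]];return (u*w).sum()/w.sum(),(v*w).sum()/w.sum()
h=blob(c,(203,181,213,190),lambda i:np.clip(150-i,0,None));print('hole',ray(c,*h,.004))
print(c['image'][165:170,294:318].mean(2).astype(int))
save(s,'side_dock.png',(210,110,290,175),9)
E
```

```text
tray back (np.float64(0.5731), np.float64(0.1703), np.float64(-0.0431), np.int64(30))
tray front (np.float64(0.4956), np.float64(0.1683), np.float64(-0.0529), np.int64(30))
tray L [0.5325 0.2304] R [0.5356 0.1087]
dock front (np.float64(0.5407), np.float64(-0.161), np.float64(-0.0365), np.int64(52))
lip back top (np.float64(0.6471), np.float64(-0.1591), np.float64(-0.0354), np.int64(53))
dock L [ 0.5864 -0.0656] R [ 0.5887 -0.2651]
hole [0.54769325 0.14919711 0.004     ]
[[223 222 223 212 178 179 181 191 202 193 181 179 179 172 153 155 154 154
  163 195 223 223 223 223]
 [222 223 223 203  71  68  88 155 200 178  85  69  70  69  69  69  69  68
  112 187 223 223 223 223]
 [223 222 223 203  71  71  79 132 173 148  77  70  70  69  71  70  69  69
   96 176 223 223 223 223]
 [223 223 223 204  94 104  99  98 120 106  93 103 116 135 135 133 141 166
  166 191 223 222 223 223]
 [223 223 223 215 195 195 195 193 194 196 195 196 198 203 203 202 204 212
  212 215 223 223 223 223]]
```

View pics/side_dock.png

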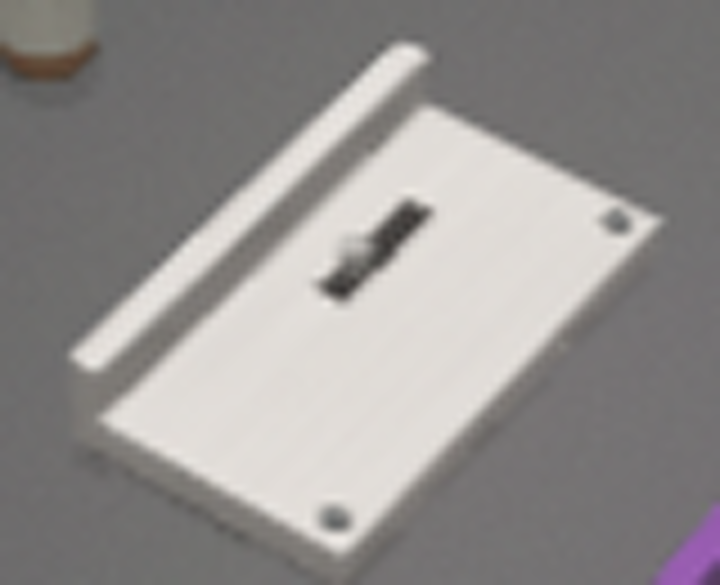

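Side crop (9x): the slot runs from about (330,292) to (422,207), and the pin stands at (355,243–258), nearer the +y end. That agrees with the top view. Now the numbers.

```bash
python3 - <<'E'
from e import *
c=np.load('top.npy',allow_pickle=True).item(); s=np.load('side.npy',allow_pickle=True).item()
print('dock L',vedge(c,267,276,163,184,.018),'R',vedge(c,322,332,163,184,.018))
print('slot ends top',ray(c,297.4,166.7,.018),ray(c,312.6,166.4,.018),'pin top',ray(c,302.05,166.5,.030))
f=lambda x,y:((x+.5)/9-.5+210,(y+.5)/9-.5+110)
print('slot ends side',ray(s,*f(330,293),.018),ray(s,*f(422,206),.018),'pin',ray(s,*f(355,244),.030))
for n,p in dict(fl=(343,557),bl=(100,420),fr=(662,218),br=(428,105)).items(): print(n,ray(s,*f(*p),.018))
# grip top in both views
g=s['image'][200:260,160:225].astype(int).mean(2); m=(g<95).astype(np.uint8)
save(s,'side_tray.png',(160,200,225,260),9)
E
```

```text
dock L [ 0.5864 -0.0656] R [ 0.5883 -0.2443]
slot ends top [ 0.60864016 -0.15080468  0.018     ] [ 0.61021277 -0.20159222  0.018     ] pin top [ 0.60727505 -0.16510461  0.03      ]
slot ends side [ 0.60719012 -0.15466873  0.018     ] [ 0.60761479 -0.20492473  0.018     ] pin [ 0.60717308 -0.16771878  0.03      ]
fl [ 0.53582236 -0.06853946  0.018     ]
bl [ 0.63024828 -0.06633327  0.018     ]
fr [ 0.5420501  -0.24921308  0.018     ]
br [ 0.63492492 -0.24487043  0.018     ]
```

View pics/side_tray.png

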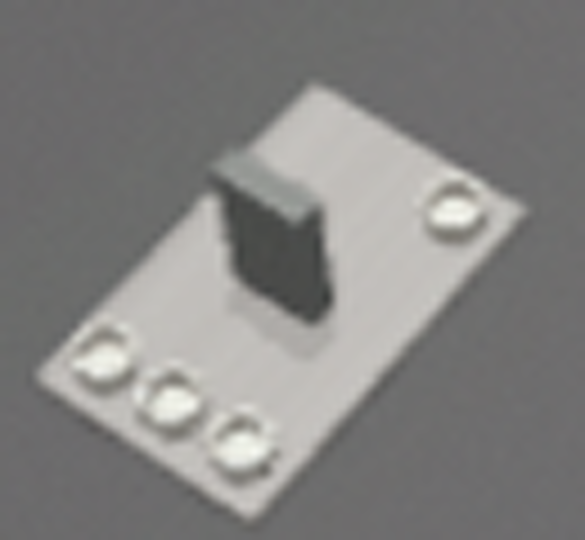

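>>> {"name": "jog_arm", "arguments": {"commands": [[[0,0,0,0.146],[0,0,0,0.146],[2,-3.2,0,0],[2,-3.2,0,0],[2,-3.2,0,0],[2,-3.2,0,0],[2,-3.2,0,0],[2,-3.2,0,0],[2,-3.2,0,0],[2,-3.2,0,0],[2,-3.2,0,0],[2,-3.2,0,0]]], "grip": 0, "force": 60}}

```text
time: 1.3
tcp_pos: [0.3597, -0.1643, 0.2561]
tcp_rot: [-3.142, 0.0, 0.048]
contact_force: [0.1, -0.7, -0.3]
opening: 0.501
grip_force: 0.0
```

```bash
cat >> h.py <<'E'
def togo(x,y,z,yaw):
    s=monitor.read_state();p=s['tcp_pos'];w=s['tcp_rot'][2];d=np.array([x,y,z])-p
    print('t',round(s['time'],2),'tcp',p.round(4),'yaw',s['tcp_rot'].round(4),'F',s['contact_force'].round(2),'tq',s['torque'].round(2),'op',round(s['opening'],3),'gf',round(s['grip_force'],1))
    print('cm',(100*np.array([np.cos(w)*d[0]+np.sin(w)*d[1],np.sin(w)*d[0]-np.cos(w)*d[1],-d[2]])).round(2),'turn',round(w-yaw,4))
E
python3 -c "
from h import *
togo(.534,.1695,.045,.048)"
```

```text
t 1.3 tcp [ 0.3597 -0.1643  0.2561] yaw [-3.1415e+00  1.0000e-04  4.7600e-02] F [ 0.08 -0.65 -0.25] tq [-0.05 -0.03  0.03] op 0.501 gf 0.0
cm [ 19.   -32.51  21.11] turn -0.0004
```

>>> {"name": "jog_arm", "arguments": {"commands": [[[2,-3.25,0,0],[2,-3.25,0,0],[2,-3.25,0,0],[2,-3.25,0,0],[2,-3.25,0,0],[2,-3.25,0,0],[2,-3.25,0,0],[2,-3.25,0,0],[2,-3.25,0,0],[1,-3.25,0,0],[0,0,4,0],[0,0,4,0]]]}}

```text
time: 2.5
tcp_pos: [0.5361, 0.1003, 0.1795]
tcp_rot: [-3.083, -0.002, 0.157]
contact_force: [-0.7, 0.3, -1.4]
opening: 0.498
grip_force: 0.0
```

>>> {"name": "jog_arm", "arguments": {"commands": [[[0,0,2,0],[0,0,0,0],[0,0,0,0]]]}}

```text
time: 2.8
tcp_pos: [0.535, 0.1001, 0.1602]
tcp_rot: [-3.083, 0.001, 0.157]
contact_force: [0.5, 0.3, 0.9]
opening: 0.5
grip_force: 0.0
```

```bash
python3 -c "
from h import *
togo(.534,.1695,.045,.048)
a=cam('top');b=cam('side')
A=cv2.resize(a['image'][140:240,150:250],(400,400),interpolation=2);B=cv2.resize(b['image'][170:270,145:245],(400,400),interpolation=2)
cv2.imwrite('pics/pre.png',np.hstack([A,B])[:,:,::-1])"
```

```text
t 2.8 tcp [0.535  0.1001 0.1602] yaw [-3.0831e+00  1.0000e-03  1.5690e-01] F [0.45 0.28 0.89] tq [-0.06 -0.06 -0.05] op 0.5 gf 0.0
cm [ 0.99 -6.87 11.52] turn 0.1089
```

View pics/pre.png

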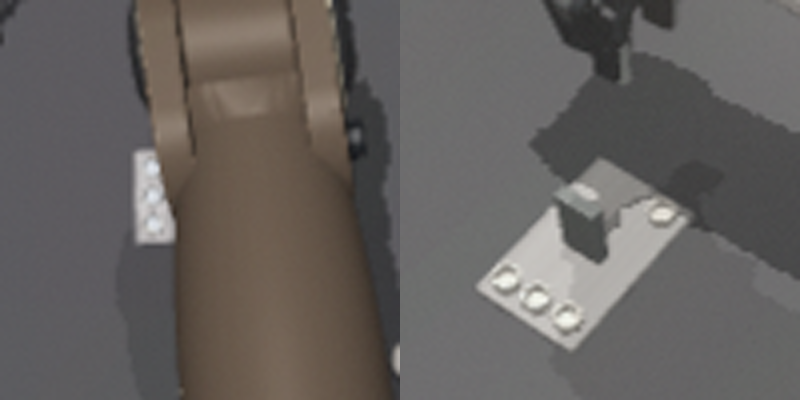

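```bash
python3 -c "
from h import *
print(monitor.read_state()['q'].round(3))"
```

```text
[ 0.156  0.178 -0.187  1.204  0.058  3.141]
```

Joint 6 hit its range limit (3.14), which tilted the tool by 0.058 rad. I'll use the half-turned grasp instead.

>>> {"name": "jog_arm", "arguments": {"commands": [[[0,0,0,-0.15],[0,0,0,-0.15],[0,0,0,0]]]}}

```text
time: 3.2
tcp_pos: [0.5361, 0.1001, 0.1614]
tcp_rot: [-3.086, -0.019, 0.457]
contact_force: [0.4, 0.3, -0.1]
opening: 0.501
grip_force: 0.0
```

```bash
python3 -c "
from h import *
print(monitor.read_state()['q'].round(3));togo(.534,.1695,.045,.048+np.pi)"
```

```text
[ 0.156  0.178 -0.187  1.203  0.058  2.84 ]
t 3.2 tcp [0.5361 0.1001 0.1614] yaw [-3.0864 -0.0194  0.4565] F [ 0.39  0.29 -0.06] tq [-0.05 -0.01 -0.03] op 0.501 gf 0.0
cm [ 2.87 -6.32 11.64] turn -2.7331
```

Turning back kept the tilt. Pushing gently against the opposite end of joint 6 should reverse it, so I'll go there.

>>> {"name": "jog_arm", "arguments": {"commands": [[[0,0,0,-0.15],[0,0,0,-0.15],[0,0,0,-0.15],[0,0,0,-0.15],[0,0,0,-0.15],[0,0,0,-0.15],[0,0,0,-0.15],[0,0,0,-0.15],[0,0,0,-0.15],[0,0,0,-0.15],[0,0,0,-0.15],[0,0,0,-0.15]]]}}

```text
time: 4.4
tcp_pos: [0.5358, 0.1, 0.1609]
tcp_rot: [3.111, -0.05, 2.259]
contact_force: [0.2, -0.1, -0.5]
opening: 0.501
grip_force: 0.0
```

>>> {"name": "jog_arm", "arguments": {"commands": [[[0,0,0,-0.15],[0,0,0,-0.15],[0,0,0,-0.15],[0,0,0,-0.15],[0,0,0,-0.15],[0,0,0,-0.15],[0,0,0,-0.15],[0,0,0,-0.15],[0,0,0,-0.15],[0,0,0,-0.15],[0,0,0,-0.15],[0,0,0,-0.15]]]}}

```text
time: 5.6
tcp_pos: [0.5358, 0.1, 0.1609]
tcp_rot: [3.1, 0.041, -2.225]
contact_force: [-0.3, 0.1, -0.5]
opening: 0.499
grip_force: 0.0
```

>>> {"name": "jog_arm", "arguments": {"commands": [[[0,0,0,-0.15],[0,0,0,-0.15],[0,0,0,-0.15],[0,0,0,-0.15],[0,0,0,-0.15],[0,0,0,-0.15],[0,0,0,-0.15],[0,0,0,-0.15],[0,0,0,-0.15],[0,0,0,-0.15],[0,0,0,-0.15],[0,0,0,-0.15]]]}}

```text
time: 6.8
tcp_pos: [0.5358, 0.1001, 0.1609]
tcp_rot: [-3.092, 0.031, -0.424]
contact_force: [0.0, -0.5, -0.3]
opening: 0.5
grip_force: 0.0
```

>>> {"name": "jog_arm", "arguments": {"commands": [[[0,0,0,-0.15],[0,0,0,-0.15],[0,0,0,-0.15],[0,0,0,-0.15],[0,0,0,0]]]}}

```text
time: 7.3
tcp_pos: [0.5349, 0.1053, 0.1608]
tcp_rot: [-3.087, -0.002, 0.162]
contact_force: [-0.1, 0.2, 0.0]
opening: 0.5
grip_force: 0.0
```

```bash
python3 -c "
from h import *
print(monitor.read_state()['q'].round(4));togo(.534,.1695,.045,.048+np.pi)"
```

```text
[ 0.1673  0.178  -0.1887  1.2019  0.0547 -3.1361]
t 7.3 tcp [0.5349 0.1053 0.1608] yaw [-3.0869e+00 -1.9000e-03  1.6180e-01] F [-0.1   0.15  0.02] tq [-0.07  0.01 -0.04] op 0.5 gf 0.0
cm [ 0.95 -6.35 11.58] turn -3.0278
```

It works: q5 is falling and the TCP drifts to +y, towards the tray. I'll continue.

>>> {"name": "jog_arm", "arguments": {"commands": [[[0,0,0,-0.15],[0,0,0,-0.15],[0,0,0,-0.15],[0,0,0,-0.15],[0,0,0,0]]]}}

```text
time: 7.8
tcp_pos: [0.4714, 0.2571, 0.1603]
tcp_rot: [3.071, -0.002, 0.531]
contact_force: [-0.3, -0.4, 0.2]
opening: 0.499
grip_force: 0.0
```

```bash
python3 -c "
from h import *
print(monitor.read_state()['q'].round(4));togo(.534,.1695,.045,.048+np.pi)"
```

```text
[ 0.5347  0.1632 -0.2081  1.1977 -0.0703 -3.1379]
t 7.8 tcp [0.4714 0.2571 0.1603] yaw [ 3.0713e+00 -2.0000e-03  5.3110e-01] F [-0.26 -0.36  0.21] tq [0.03 0.02 0.02] op 0.499 gf 0.0
cm [ 0.96 10.73 11.53] turn -2.6585
```

I overshot (q5 = -0.070, about 0.2 of tilt per rad pushed). I'll go back to the other stop and push about 0.33 rad, in measured steps.

>>> {"name": "jog_arm", "arguments": {"commands": [[[0,0,0,0.15],[0,0,0,0.15],[0,0,0,0.15],[0,0,0,0.15],[0,0,0,0.15],[0,0,0,0.15],[0,0,0,0.15],[0,0,0,0.15],[0,0,0,0.15],[0,0,0,0.15],[0,0,0,0.15],[0,0,0,0.15]]]}}

```text
time: 9.0
tcp_pos: [0.4739, 0.2524, 0.1603]
tcp_rot: [-3.123, -0.069, -1.285]
contact_force: [-0.4, 0.5, 1.1]
opening: 0.5
grip_force: 0.0
```

>>> {"name": "jog_arm", "arguments": {"commands": [[[0,0,0,0.15],[0,0,0,0.15],[0,0,0,0.15],[0,0,0,0.15],[0,0,0,0.15],[0,0,0,0.15],[0,0,0,0.15],[0,0,0,0.15],[0,0,0,0.15],[0,0,0,0.15],[0,0,0,0.15],[0,0,0,0.15]]]}}

```text
time: 10.2
tcp_pos: [0.474, 0.2525, 0.1603]
tcp_rot: [-3.079, 0.034, -3.083]
contact_force: [0.1, 0.4, 0.1]
opening: 0.5
grip_force: 0.0
```

>>> {"name": "jog_arm", "arguments": {"commands": [[[0,0,0,0.15],[0,0,0,0.15],[0,0,0,0.15],[0,0,0,0.15],[0,0,0,0.15],[0,0,0,0.15],[0,0,0,0.15],[0,0,0,0.15],[0,0,0,0.15],[0,0,0,0.15],[0,0,0,0.15],[0,0,0,0.15]]]}}

```text
time: 11.4
tcp_pos: [0.4739, 0.2525, 0.1603]
tcp_rot: [3.094, 0.053, 1.398]
contact_force: [0.5, 0.6, -0.3]
opening: 0.498
grip_force: 0.0
```

>>> {"name": "jog_arm", "arguments": {"commands": [[[0,0,0,0.15],[0,0,0,0.15],[0,0,0,0.15],[0,0,0,0.15],[0,0,0,0.15],[0,0,0,0.15],[0,0,0,0.15],[0,0,0,0]]]}}

```text
time: 12.2
tcp_pos: [0.4941, 0.2086, 0.1604]
tcp_rot: [3.105, -0.013, 0.418]
contact_force: [-0.9, -0.1, 1.6]
opening: 0.5
grip_force: 0.0
```

```bash
python3 -c "
from h import *
print(monitor.read_state()['q'].round(4));togo(.534,.1695,.045,.048+np.pi)"
```

```text
[ 0.4181  0.1539 -0.218   1.1861 -0.0371  3.1416]
t 12.2 tcp [0.4941 0.2086 0.1604] yaw [ 3.1045 -0.0128  0.4181] F [-0.86 -0.14  1.63] tq [-0.01  0.06  0.01] op 0.5 gf 0.0
cm [ 2.06  5.19 11.54] turn -2.7715
```

>>> {"name": "jog_arm", "arguments": {"commands": [[[0,0,0,0.12],[0,0,0,0]]]}}

```text
time: 12.4
tcp_pos: [0.5046, 0.1791, 0.1603]
tcp_rot: [3.13, -0.016, 0.347]
contact_force: [0.1, 0.0, -0.4]
opening: 0.5
grip_force: 0.0
```

```bash
python3 -c "
from h import *
print(monitor.read_state()['q'].round(4));togo(.534,.1695,.045,.048+np.pi)"
```

```text
[ 0.3468  0.1499 -0.2227  1.1822 -0.0113  3.1416]
t 12.4 tcp [0.5046 0.1791 0.1603] yaw [ 3.1303 -0.016   0.3468] F [ 0.11  0.05 -0.4 ] tq [0.02 0.04 0.02] op 0.5 gf 0.0
cm [ 2.44  1.9  11.53] turn -2.8428
```

>>> {"name": "jog_arm", "arguments": {"commands": [[[0,0,0,0.05],[0,0,0,0]]]}}

```text
time: 12.6
tcp_pos: [0.5081, 0.1682, 0.1601]
tcp_rot: [3.141, -0.016, 0.32]
contact_force: [-0.0, 1.2, -0.0]
opening: 0.501
grip_force: 0.0
```

```bash
python3 -c "
from h import *
print(monitor.read_state()['q'].round(4));togo(.534,.1695,.045,.048+np.pi)"
```

```text
[ 3.1990e-01  1.4950e-01 -2.2340e-01  1.1817e+00 -3.0000e-04  3.1416e+00]
t 12.6 tcp [0.5081 0.1682 0.1601] yaw [ 3.1413 -0.0161  0.3199] F [-0.01  1.19 -0.01] tq [-0.03  0.04 -0.02] op 0.501 gf 0.0
cm [ 2.5   0.7  11.51] turn -2.8697
```

The tilt is fixed (q5≈0). Now I'll turn to the half-turned grasp yaw.

>>> {"name": "jog_arm", "arguments": {"commands": [[[0,0,0,-0.15],[0,0,0,-0.15],[0,0,0,-0.15],[0,0,0,-0.15],[0,0,0,-0.15],[0,0,0,-0.15],[0,0,0,-0.15],[0,0,0,-0.15],[0,0,0,-0.15],[0,0,0,-0.15],[0,0,0,-0.15],[0,0,0,-0.15]]]}}

```text
time: 13.8
tcp_pos: [0.5074, 0.17, 0.1599]
tcp_rot: [3.126, 0.004, 2.129]
contact_force: [-0.2, 0.5, 0.4]
opening: 0.501
grip_force: 0.0
```

>>> {"name": "jog_arm", "arguments": {"commands": [[[0,0,0,-0.15],[0,0,0,-0.15],[0,0,0,-0.15],[0,0,0,-0.15],[0,0,0,-0.15],[0,0,0,-0.15],[0,0,0,-0.15],[0,0,0,-0.02],[0,0,0,0]]]}}

```text
time: 14.7
tcp_pos: [0.5075, 0.1698, 0.1598]
tcp_rot: [3.137, 0.015, -3.093]
contact_force: [0.2, 0.3, 0.9]
opening: 0.502
grip_force: 0.0
```

```bash
python3 -c "
from h import *
print(monitor.read_state()['q'].round(4));togo(.534,.1695,.1,.048+np.pi)"
```

```text
[ 0.3228  0.1497 -0.2238  1.1815 -0.      0.2742]
t 14.7 tcp [0.5075 0.1698 0.1598] yaw [ 3.1373  0.0152 -3.093 ] F [0.24 0.31 0.89] tq [-0.01  0.04 -0.04] op 0.502 gf 0.0
cm [-2.64 -0.16  5.98] turn -6.2826
```

>>> {"name": "jog_arm", "arguments": {"commands": [[[-1.3,-0.1,1.5,0],[-1.3,-0.1,1.5,0],[0,0,2,0],[0,0,1,0],[0,0,0,0]]]}}

```text
time: 15.2
tcp_pos: [0.5336, 0.1684, 0.0972]
tcp_rot: [3.139, 0.01, -3.091]
contact_force: [-0.2, 0.0, 0.2]
opening: 0.504
grip_force: 0.0
```

```bash
python3 -c "
from h import *
togo(.534,.1695,.046,.048+np.pi)"
```

```text
t 15.2 tcp [0.5336 0.1684 0.0972] yaw [ 3.1386  0.0104 -3.0913] F [-0.22  0.02  0.24] tq [-0.02 -0.03 -0.01] op 0.504 gf 0.0
cm [-0.05  0.11  5.12] turn -6.2809
```

>>> {"name": "jog_arm", "arguments": {"commands": [[[0,0.1,1.5,0],[0,0,1.5,0],[0,0,1.2,0],[0,0,0.9,0],[0,0,0,0]]]}}

```text
time: 15.7
tcp_pos: [0.5347, 0.17, 0.048]
tcp_rot: [3.138, 0.013, -3.09]
contact_force: [-0.2, 0.2, -0.6]
opening: 0.5
grip_force: 0.0
```

>>> {"name": "jog_arm", "arguments": {"commands": [[[0,0,0,0],[0,0,0,0],[0,0,0,0],[0,0,0,0],[0,0,0,0],[0,0,0,0]]], "grip": 1, "force": 50}}

```text
time: 16.3
tcp_pos: [0.5359, 0.1703, 0.05]
tcp_rot: [3.137, 0.017, -3.09]
contact_force: [0.1, 0.2, 5.1]
opening: 0.11
grip_force: 49.6
```

>>> {"name": "jog_arm", "arguments": {"commands": [[[0,0,-0.5,0],[0,0,-1,0],[0,0,-1.5,0],[0,0,-1.5,0],[0,0,-1.5,0],[0,0,-1,0],[0,0,0,0],[0,0,0,0]]]}}

```text
time: 17.1
tcp_pos: [0.5341, 0.1698, 0.1188]
tcp_rot: [3.137, 0.015, -3.09]
contact_force: [-0.2, -0.1, -2.1]
opening: 0.112
grip_force: 48.7
```

```bash
python3 -c "
from h import *
togo(.58,-.135,.1,.036+np.pi)
b=cam('side');save(b,'lift.png',(130,90,300,270),3.3);np.save('lift.npy',b,allow_pickle=True)"
```

```text
t 17.1 tcp [0.5341 0.1698 0.1188] yaw [ 3.1375  0.0147 -3.0904] F [-0.2  -0.12 -2.14] tq [-0.02  0.01 -0.01] op 0.112 gf 48.7
cm [ -3.03 -30.67   1.88] turn -6.268
```

View pics/lift.png

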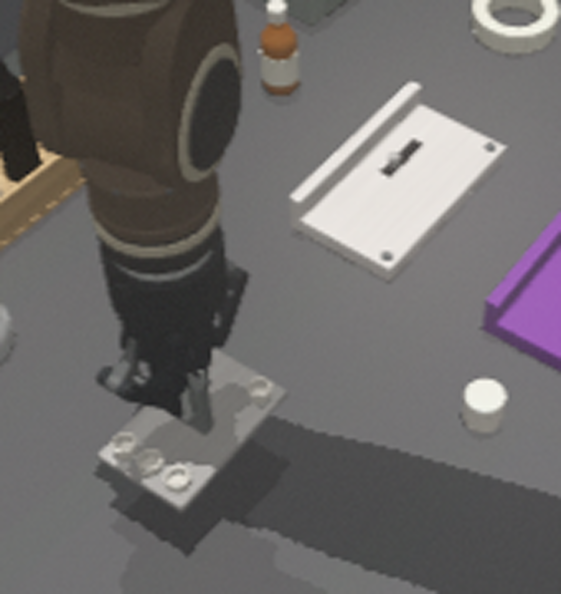

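The tray is held level (side crop: plate at (190,430)) and the pin is visible in the slot at (398,158). Carrying it over now.

>>> {"name": "jog_arm", "arguments": {"commands": [[[-0.3,-1.5,0,0],[-0.3,-2.5,0,0.01],[-0.3,-3,0,0],[-0.3,-3,0,0],[-0.3,-3,0,0],[-0.3,-3,0,0],[-0.3,-3,0,0],[-0.3,-3,0,0],[-0.3,-3,0,0],[-0.3,-2.7,0,0],[0,-2,0,0],[0,-0.9,0,0]]]}}

```text
time: 18.35
tcp_pos: [0.5766, -0.137, 0.1173]
tcp_rot: [3.137, 0.014, -3.103]
contact_force: [0.5, 0.5, -2.8]
opening: 0.107
grip_force: 49.0
```

>>> {"name": "jog_arm", "arguments": {"commands": [[[0,0,0.5,0],[0,0,0,0],[0,0,0,0]]]}}

```text
time: 18.65
tcp_pos: [0.5769, -0.1336, 0.1127]
tcp_rot: [3.137, 0.014, -3.099]
contact_force: [0.3, -0.3, -2.9]
opening: 0.11
grip_force: 48.9
```

```bash
python3 -c "
from h import *
togo(.58,-.135,.085,.036+np.pi)
b=cam('side');a=cam('top');
A=cv2.resize(a['image'][130:210,250:345],(456,384),interpolation=2);B=cv2.resize(b['image'][95:191,195:295],(400,384),interpolation=2)[:, :340]
cv2.imwrite('pics/over.png',np.hstack([A,B])[:,:,::-1])"
```

```text
t 18.65 tcp [ 0.5769 -0.1336  0.1127] yaw [ 3.1367  0.0139 -3.0993] F [ 0.31 -0.31 -2.93] tq [-0.02  0.01 -0.03] op 0.11 gf 48.9
cm [-0.3  -0.15  2.77] turn -6.2769
```

View pics/over.png

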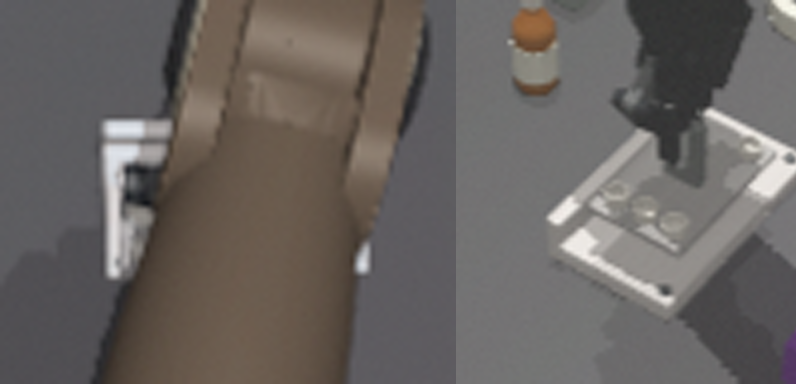

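>>> {"name": "jog_arm", "arguments": {"commands": [[[0,0,0.8,0.006],[0,0,0.8,0],[0,0,0.8,0],[0,0,0.3,0],[0,0,0,0],[0,0,0,0]]]}}

```text
time: 19.35
tcp_pos: [0.5777, -0.1345, 0.0862]
tcp_rot: [3.137, 0.015, -3.106]
contact_force: [0.0, -0.5, -2.3]
opening: 0.109
grip_force: 49.0
```

```bash
python3 -c "
from h import *
togo(.5962,-.1435,.083,.036+np.pi)"
```

```text
t 19.35 tcp [ 0.5777 -0.1345  0.0862] yaw [ 3.1372  0.0148 -3.1064] F [ 0.01 -0.47 -2.26] tq [-0.01  0.   -0.01] op 0.109 gf 49.0
cm [-1.81 -0.97  0.32] turn -6.284
```

>>> {"name": "jog_arm", "arguments": {"commands": [[[-0.5,0,0.3,0],[-0.5,0,0,0],[-0.3,0,0,0],[-0.1,0,0,0],[-0.1,0,0,0],[0,0,0,0]]]}}

```text
time: 19.95
tcp_pos: [0.5928, -0.1339, 0.0834]
tcp_rot: [3.137, 0.015, -3.106]
contact_force: [-0.8, 0.4, -3.1]
opening: 0.11
grip_force: 49.0
```

>>> {"name": "jog_arm", "arguments": {"commands": [[[-0.1,0,0,0],[0,0,0,0]]]}}

```text
time: 20.15
tcp_pos: [0.5938, -0.1339, 0.0835]
tcp_rot: [3.137, 0.015, -3.106]
contact_force: [-0.7, 0.5, -3.4]
opening: 0.11
grip_force: 49.0
```

>>> {"name": "jog_arm", "arguments": {"commands": [[[-0.1,0,0,0],[0,0,0,0]]]}}

```text
time: 20.35
tcp_pos: [0.5948, -0.1338, 0.0835]
tcp_rot: [3.137, 0.015, -3.106]
contact_force: [0.1, 1.0, -3.3]
opening: 0.111
grip_force: 49.0
```

>>> {"name": "jog_arm", "arguments": {"commands": [[[-0.1,0,0,0],[0,0,0,0]]]}}

```text
time: 20.55
tcp_pos: [0.5959, -0.1338, 0.0835]
tcp_rot: [3.137, 0.015, -3.106]
contact_force: [0.1, 0.4, -2.7]
opening: 0.11
grip_force: 49.0
```

>>> {"name": "jog_arm", "arguments": {"commands": [[[-0.05,0,0,0],[0,0,0,0]]]}}

```text
time: 20.75
tcp_pos: [0.5963, -0.1338, 0.0835]
tcp_rot: [3.137, 0.015, -3.106]
contact_force: [-0.2, -0.6, -2.4]
opening: 0.107
grip_force: 49.0
```

>>> {"name": "jog_arm", "arguments": {"commands": [[[-0.05,0,0,0],[0,0,0,0]]]}}

```text
time: 20.95
tcp_pos: [0.5968, -0.1338, 0.0835]
tcp_rot: [3.137, 0.015, -3.106]
contact_force: [0.4, -0.5, -3.3]
opening: 0.107
grip_force: 49.0
```

>>> {"name": "jog_arm", "arguments": {"commands": [[[-0.05,0,0,0],[0,0,0,0]]]}}

```text
time: 21.15
tcp_pos: [0.5973, -0.1338, 0.0835]
tcp_rot: [3.137, 0.015, -3.106]
contact_force: [-0.1, 0.4, -3.2]
opening: 0.113
grip_force: 49.0
```

>>> {"name": "jog_arm", "arguments": {"commands": [[[-0.05,0,0,0],[0,0,0,0]]]}}

```text
time: 21.35
tcp_pos: [0.5978, -0.1337, 0.0835]
tcp_rot: [3.137, 0.015, -3.106]
contact_force: [-0.5, 0.0, -3.2]
opening: 0.111
grip_force: 49.0
```

>>> {"name": "jog_arm", "arguments": {"commands": [[[-0.05,0,0,0],[0,0,0,0]]]}}

```text
time: 21.55
tcp_pos: [0.598, -0.1337, 0.0835]
tcp_rot: [3.137, 0.014, -3.106]
contact_force: [-1.4, -0.2, -3.4]
opening: 0.111
grip_force: 49.1
```

>>> {"name": "jog_arm", "arguments": {"commands": [[[-0.05,0,0,0],[0,0,0,0]]]}}

```text
time: 21.75
tcp_pos: [0.5981, -0.1337, 0.0834]
tcp_rot: [3.137, 0.014, -3.107]
contact_force: [-4.1, 0.7, -0.9]
opening: 0.111
grip_force: 49.3
```

>>> {"name": "jog_arm", "arguments": {"commands": [[[0,0,0.1,0],[0,0,0,0]]]}}

```text
time: 21.95
tcp_pos: [0.5982, -0.1337, 0.0822]
tcp_rot: [3.137, 0.014, -3.106]
contact_force: [-3.5, 0.9, -1.9]
opening: 0.109
grip_force: 49.3
```

>>> {"name": "jog_arm", "arguments": {"commands": [[[0,0,0.1,0],[0,0,0,0]]]}}

```text
time: 22.15
tcp_pos: [0.5982, -0.1337, 0.0812]
tcp_rot: [3.137, 0.014, -3.107]
contact_force: [-4.3, 0.0, -1.9]
opening: 0.112
grip_force: 49.3
```

>>> {"name": "jog_arm", "arguments": {"commands": [[[0,0,0.1,0],[0,0,0,0]]]}}

```text
time: 22.35
tcp_pos: [0.5982, -0.1337, 0.0803]
tcp_rot: [3.137, 0.014, -3.107]
contact_force: [-5.0, 0.0, -0.4]
opening: 0.109
grip_force: 49.4
```

>>> {"name": "jog_arm", "arguments": {"commands": [[[0,0,0.05,0],[0,0,0,0]]]}}

```text
time: 22.55
tcp_pos: [0.5982, -0.1337, 0.0801]
tcp_rot: [3.137, 0.014, -3.107]
contact_force: [-6.7, 0.1, 0.7]
opening: 0.109
grip_force: 49.6
```

>>> {"name": "jog_arm", "arguments": {"commands": [[[0,0,0.05,0],[0,0,0,0]]]}}

```text
time: 22.75
tcp_pos: [0.5982, -0.1337, 0.08]
tcp_rot: [3.137, 0.014, -3.106]
contact_force: [-7.4, 1.1, 3.8]
opening: 0.111
grip_force: 50.1
```

The tray touches the lip and the pin's top at the expected height. I'll ease off a little and slide to -y.

>>> {"name": "jog_arm", "arguments": {"commands": [[[0.04,-0.1,-0.02,0],[0,-0.1,0,0],[0,-0.1,0,0],[0,-0.1,0,0],[0,0,0,0]]]}}

```text
time: 23.25
tcp_pos: [0.5982, -0.1359, 0.0802]
tcp_rot: [3.133, 0.015, -3.105]
contact_force: [-6.3, 6.6, 3.9]
opening: 0.106
grip_force: 50.1
```

>>> {"name": "jog_arm", "arguments": {"commands": [[[0,-0.1,0,0],[0,-0.1,0,0],[0,0,0,0]]]}}

```text
time: 23.55
tcp_pos: [0.5983, -0.1379, 0.0802]
tcp_rot: [3.133, 0.015, -3.105]
contact_force: [-6.6, 6.4, 4.8]
opening: 0.109
grip_force: 50.1
```

>>> {"name": "jog_arm", "arguments": {"commands": [[[0,-0.1,0,0],[0,0,0,0]]]}}

```text
time: 23.75
tcp_pos: [0.5983, -0.1389, 0.0802]
tcp_rot: [3.133, 0.015, -3.105]
contact_force: [-6.0, 7.4, 3.4]
opening: 0.108
grip_force: 50.0
```

>>> {"name": "jog_arm", "arguments": {"commands": [[[0.03,-0.1,0,0],[0,0,0,0]]]}}

```text
time: 23.95
tcp_pos: [0.5983, -0.1403, 0.0801]
tcp_rot: [3.134, 0.015, -3.105]
contact_force: [-5.2, 4.8, 2.1]
opening: 0.11
grip_force: 49.9
```

>>> {"name": "jog_arm", "arguments": {"commands": [[[0,-0.1,0,0],[0,0,0,0]]]}}

```text
time: 24.15
tcp_pos: [0.5984, -0.1413, 0.0801]
tcp_rot: [3.134, 0.015, -3.105]
contact_force: [-6.2, 5.5, 2.0]
opening: 0.108
grip_force: 49.9
```

>>> {"name": "jog_arm", "arguments": {"commands": [[[0,-0.1,0,0],[0,0,0,0]]]}}

```text
time: 24.35
tcp_pos: [0.5984, -0.1425, 0.08]
tcp_rot: [3.135, 0.015, -3.106]
contact_force: [-4.1, 4.0, 0.9]
opening: 0.108
grip_force: 49.8
```

>>> {"name": "jog_arm", "arguments": {"commands": [[[0,-0.1,0,0],[0,0,0,0]]]}}

```text
time: 24.55
tcp_pos: [0.5985, -0.1441, 0.0795]
tcp_rot: [3.136, 0.015, -3.106]
contact_force: [-2.7, 1.8, -2.6]
opening: 0.11
grip_force: 49.1
```

The force has dropped and z is falling, so the hole is finding the pin. Probing downward gently.

>>> {"name": "jog_arm", "arguments": {"commands": [[[0,0,0.1,0],[0,0,0,0]]]}}

```text
time: 24.75
tcp_pos: [0.5985, -0.1447, 0.0784]
tcp_rot: [3.137, 0.015, -3.106]
contact_force: [-2.9, 1.8, -2.8]
opening: 0.111
grip_force: 49.1
```

>>> {"name": "jog_arm", "arguments": {"commands": [[[0,0,0.1,0],[0,0,0,0]]]}}

```text
time: 24.95
tcp_pos: [0.5985, -0.1449, 0.0775]
tcp_rot: [3.137, 0.015, -3.106]
contact_force: [-3.4, 0.9, -3.0]
opening: 0.11
grip_force: 49.2
```

It's going down freely. Target is a TCP height of about 0.068.

>>> {"name": "jog_arm", "arguments": {"commands": [[[0,0,0.15,0],[0,0,0.15,0],[0,0,0,0]]]}}

```text
time: 25.25
tcp_pos: [0.5985, -0.1449, 0.0744]
tcp_rot: [3.138, 0.015, -3.107]
contact_force: [-2.9, -0.1, -3.7]
opening: 0.107
grip_force: 49.1
```

>>> {"name": "jog_arm", "arguments": {"commands": [[[0,0,0.15,0],[0,0,0.15,0],[0,0,0,0]]]}}

```text
time: 25.55
tcp_pos: [0.5985, -0.1447, 0.0714]
tcp_rot: [3.137, 0.015, -3.106]
contact_force: [-3.1, -1.1, -3.1]
opening: 0.107
grip_force: 49.1
```

>>> {"name": "jog_arm", "arguments": {"commands": [[[0,0,0.1,0],[0,0,0.1,0],[0,0,0,0]]]}}

```text
time: 25.85
tcp_pos: [0.5985, -0.1446, 0.0695]
tcp_rot: [3.137, 0.015, -3.106]
contact_force: [-4.7, -0.4, -1.9]
opening: 0.112
grip_force: 49.3
```

>>> {"name": "jog_arm", "arguments": {"commands": [[[0,0,0.1,0],[0,0,0,0]]]}}

```text
time: 26.05
tcp_pos: [0.5985, -0.1446, 0.0686]
tcp_rot: [3.137, 0.015, -3.106]
contact_force: [-5.6, -0.7, -1.7]
opening: 0.114
grip_force: 49.4
```

>>> {"name": "jog_arm", "arguments": {"commands": [[[0.03,0,0.05,0],[0,0,0,0]]]}}

```text
time: 26.25
tcp_pos: [0.5985, -0.1446, 0.0682]
tcp_rot: [3.137, 0.015, -3.106]
contact_force: [-4.0, 0.1, -1.4]
opening: 0.107
grip_force: 49.4
```

>>> {"name": "jog_arm", "arguments": {"commands": [[[0,0,0.05,0],[0,0,0,0]]]}}

```text
time: 26.45
tcp_pos: [0.5985, -0.1445, 0.0681]
tcp_rot: [3.137, 0.015, -3.106]
contact_force: [-5.7, 1.1, 1.5]
opening: 0.113
grip_force: 49.7
```

It touched down at 0.068, as predicted. Opening part way, then retreating straight up.

>>> {"name": "jog_arm", "arguments": {"commands": [[[0,0,0,0],[0,0,0,0],[0,0,0,0],[0,0,0,0],[0,0,0,0]]], "grip": 0.2}}

```text
time: 26.95
tcp_pos: [0.5987, -0.1446, 0.0678]
tcp_rot: [3.137, 0.016, -3.106]
contact_force: [0.2, -0.7, 0.0]
opening: 0.4
grip_force: 0.0
```

>>> {"name": "jog_arm", "arguments": {"commands": [[[0,0,-0.5,0],[0,0,-1,0],[0,0,-2,0],[0,0,-3,0],[0,0,-3,0],[0,0,-3,0],[0,0,-3,0],[0,0,0,0]]]}}

```text
time: 27.75
tcp_pos: [0.5978, -0.1459, 0.2287]
tcp_rot: [3.14, 0.023, -3.106]
contact_force: [1.4, 0.3, -0.3]
opening: 0.406
grip_force: 0.0
```

>>> {"name": "jog_arm", "arguments": {"commands": [[[2.5,0,-1,0],[2.5,0,-1,0],[2.5,0,0,0],[2.5,0,0,0],[2.5,2,0,0],[2,3,0,0],[0,3,0,0],[0,3,0,0],[0,3,0,0],[0,3,0,0],[0,2,0,0],[0,0,0,0]]]}}

```text
time: 28.95
tcp_pos: [0.4439, 0.041, 0.2414]
tcp_rot: [3.137, 0.015, -3.103]
contact_force: [-0.0, 0.0, 1.1]
opening: 0.399
grip_force: 0.0
```

```bash
python3 - <<'E'
from e import *
b=cam('side');a=cam('top')
togo(.5,0,.2,0)
A=cv2.resize(a['image'][135:205,255:340],(455,375),interpolation=2);B=cv2.resize(b['image'][105:180,205:275],(345,370),interpolation=2)
B=cv2.copyMakeBorder(B,0,5,0,0,cv2.BORDER_CONSTANT)
cv2.imwrite('pics/done.png',np.hstack([A,B])[:,:,::-1])
E
```

```text
t 29.05 tcp [0.444  0.0393 0.2413] yaw [ 3.1376  0.015  -3.1052] F [-0.18 -0.01  0.03] tq [-0.01  0.04 -0.02] op 0.403 gf 0.0
cm [-5.45 -4.13  4.13] turn -3.1052
```

View pics/done.png

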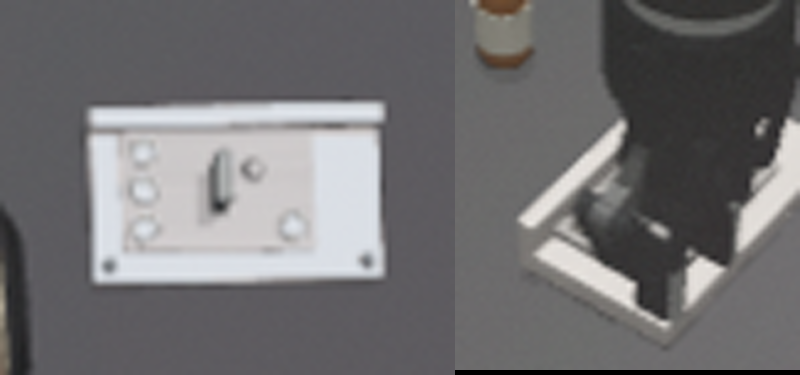

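The top view shows the tray lying flat and square against the lip, with the pin in its hole at crop (252,169). The robot is clear, so I'm handing in.

```bash
python3 -c "
from h import *
print(ticket.finish_job())"
```

```text
the job is handed in; nothing more can be done
None
```

The tray sits flat on the aluminium dock with its hole on the pin and its edge square to the lip; it is released, the arm is clear, and the job was handed in at about 29 s of the 70 s limit (no verdict was returned).

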